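Put the lecture kit away in the desk drawer

ROBOT

A 6-joint arm with a two-finger parallel gripper is mounted at the origin on the work surface. World frame = base frame: x ahead of the robot, y to its left, z up, the work surface at z = 0. Lengths are in m, angles in rad, forces in N, time in s.
With the tool pointing down it reaches from about 0.3 to 0.875 m from the base axis. Payload 6.4 kg.
Tool frame: the origin (TCP) lies midway between the tips of the shut fingers; the grasp point (between the pads) lies ctrl.grip_point_offset behind it (ctrl.grip_point_offset is the distance from the TCP to the grasp point, in m); z points along the fingers, y is the direction in which the jaws open and shut (so a half turn about z gives the same grasp; the last joint's range is limited). The gripper opens to 85 mm and grips with 20 to 120 N. Pads are 22 mm wide; open, the fingers measure 114 mm over their backs; the gripper's body (76 mm by 85 mm) begins 54 mm behind the grasp point. The pads swing forward as they close: fully open they stand 13 mm farther back than shut.
Start: joints at [-1.529, 0.181, 1.607, -0, 1.354, -0.206], TCP at [0.141, -0.557, 0.231] pointing down, gripper open.
Joint ranges: [-2.99, 2.99], [-0.89, 2.07], [0.3, 2.58], [-1.14, 4.28], [0, 2.63], [-3.12, 3.12]. Speed limits (rad/s): [2.57, 2.57, 3.01, 3.14, 3.14, 3.14].

INTERFACE

Orientations are given as a unit quaternion [w, x, y, z].
In Python, from bench import ctrl, viewer gives the robot as it stands.
- The arm moves only by the shell command python3 -m handwheel 'ROWS' [OPENING]. ROWS is JSON, a list of rows, each an object with "travel": the shift along the tool's x, y, z as a fraction of full scale, a list of three; "dr": the turn, a rotation vector about the tool's x, y, z as a fraction of full scale, a list of three. A call has 1 to 20 rows; each row shifts and turns the pose as measured when the row begins, along the tool's axes as they then stand; what a row does not reach is not made up. Full scale, the value 1, is 150 mm for a shift and 30 degrees for a turn. A row lasts 1/12 s, in which the tool goes at most 41.7 mm and 7.16 degrees, less where a joint would pass 70% of its speed; a pose out of reach is approached as far as the arm can. A call with a number of a shift or a turn outside -1 to 1 is refused whole. A call with a gripper value outside its range is refused whole. OPENING is the opening, from -1 (shut) to 1 (fully open), set as the call begins (- or left out, the last holds). The fingers move at their own pace and stop on an object; the grip force is fixed at half the most. Time passes only in rows, so rows that do not move let the fingers close. It gives the time, the measured TCP pose, the force and the opening at its end, in the units of the state.
- ctrl.get_obs(): the state, without advancing time (a new reading comes with each control period).
- viewer.camera(name): name is "side" or "top" or "wrist"; returns the picture (480x640x3 uint8, red, green, blue); there is no depth.
- viewer.get_calibration(name): a dict with "camera_matrix" (3x3 intrinsics, pixels), "k1" (the pictures are not rectified: a ray, as slopes to the right and down, at radius r is drawn at 1 + k1 r^2 times it, then the intrinsics apply), "R" (3x3) and "t" (3): a world point X has camera coordinates R X + t. Camera axes: x right, y down, z forward; pixel columns grow to the right and rows downward; lengths in m; the calibration is good to about 2 mm. A picture is of the moment at which its call begins: read the wrist's pose just before it. get_calibration takes no time and is no camera call; for the wrist camera it gives the pose at the moment of the call.
- ctrl.hand_in(): hands the job in, once; it reports no verdict.
The state is a dict: "time_s": time; "q": joint angles; "dq": joint speeds; "joint_efforts": joint torques, N m; "eef_pos": TCP position; "eef_rot": TCP orientation; "wrist_force": force on the tool from outside, world axes, zero at the start; "torque": the same for the moment, N m; "opening": opening from 0.0 (shut) to 1.0 (fully open).
Only numpy, scipy, OpenCV 4.12 (cv2) and the standard library are available. Lean on these libraries where they do the work, as an engineer would, in place of code of your own. Each camera call takes 0.05 s, during which the arm holds its last target. There are 200 camera calls.

TASK

The lecture is over: put the whiteboard pen, the whiteboard eraser and the microphone's belt pack into the open drawer of the desk organiser, laying each one down rather than dropping or throwing it, so that all three lie on the drawer's floor and none is stacked on another. Then push the drawer fully shut without slamming it, leaving the mouse and the stapler where they are.

Things in the scene. Friction and masses are not known exactly. Their poses are not given: they have to be found in the camera images.
- pen_center (a point): Whiteboard pen lying on the desk: white round barrel of 19 mm diameter with a square black cap (21 x 21 mm in section, at its +x end) and a square black tail, 115 mm long and 21 mm high. Its point is at the centre, half-way up (10.5 mm); x runs along the pen, z up. About 30 g. It does not roll
- eraser_center (a point): Whiteboard eraser lying on its felt: white plastic back with a grey ridge over dark felt, a block 100 mm long (x), 50 mm wide (y), 32 mm high; the point is its centre, 16 mm up. About 70 g
- pack_center (a point): Belt pack (pocket transmitter) of a wireless microphone, lying flat: black box 80 mm long (x), 58 mm wide (y), 24 mm high, with a small dark display on top and, on its +x end, a stub aerial that stands out 21 mm and a shorter metal socket. The point is the centre of the box, 12 mm up. About 120 g
- drawer_floor (a point): Middle of the front edge of the drawer's inner floor, at the foot of the inside of its front; it moves with the drawer. x points from the drawer's front to its back, y to the left seen from the front, z up. The floor lies 22 mm above the desk and runs from x = 0 to 225 mm and y = -129 to 129 mm inside. Side walls: 6 mm thick, rising 41 mm above the floor; front: 15 mm thick, rising 51 mm
- organiser_drawer0_handle (a point): Middle of the drawer's handle, a round steel bar of 11 mm diameter and 120 mm length along the y of drawer_floor, 35 mm out from the drawer's front and 47 mm above the desk; two thin posts near its ends join it to the front. It moves with the drawer
- organiser_drawer0 (a joint): The drawer's opening in m: 0 is fully shut, 0.19 fully out; it opens towards the robot (along -x of drawer_floor) and starts 0.14 to 0.17 out. It slides with about 1 N of friction and stays where it is left; light pushing on the handle or front shuts it
- organiser_top (a point): The low desk organiser, grey with a light wooden drawer front: 270 mm deep (x), 300 mm wide (y), 85 mm high, fixed to the desk. The point is the middle of the front edge of its top. Its roof covers the part of the drawer beyond x = (the opening - 6 mm) of drawer_floor and clears the drawer's floor by 51 mm
- mouse_center (a point): Black computer mouse, 104 x 60 x 32 mm, point at its centre, 16 mm up. To be left alone
- stapler_center (a point): Black and grey stapler, 112 x 34 x 50 mm, point at its centre, 25 mm up. To be left alone
There are look-alikes about, which are no part of the job. What is shaped like the part that bears pen_center but turquoise or yellow is not meant.

How it is judged:
By the outcome, as a careful person would: the job done as asked, in the order asked, and still so for the second after the job is handed in, with the robot touching nothing.
It also fails if it takes over 72 s, if anything falls off the work surface, if the arm or the gripper's body presses on something with over 40 N, if the wrist force passes 120 N, or if a joint passes its speed limit or range.

## Working session

There is one attempt and no reset: what is moved stays moved. The work goes in short steps, Python scripts to look and compute and a shell command to move; the robot and the scene stay as the last step left them, time stands still between calls to the robot, and variables do not carry over. Pictures are saved under pics/ and viewed, about 8 in all and at most 12, crops included, and the job is handed in when it is done.

```bash
ls; mkdir -p pics; python3 - <<'E'
from bench import ctrl, viewer
import cv2, numpy as np
o=ctrl.get_obs(); print(o['time_s'],o['eef_pos'],o['eef_rot'],o['opening'],ctrl.grip_point_offset)
for n in('top','side'):
    cv2.imwrite(f'pics/{n}0.png',viewer.camera(n)[:,:,::-1])
    c=viewer.get_calibration(n); print(n,c)
c=viewer.get_calibration('wrist'); print(c)
E
```

```text
pics
0.0 [ 0.14103449 -0.55685753  0.2303842 ] [-8.85913048e-04  9.92333411e-01  1.23586446e-01  8.60879550e-05] 0.9996138332437746 0.0187
top {'camera_matrix': array([[506.67913529,   0.        , 318.59086871],
       [  0.        , 506.67913529, 234.89622885],
       [  0.        ,   0.        ,   1.        ]]), 'k1': -0.0860541787036322, 'R': array([[-0.03940647, -0.99921589,  0.00383833],
       [-0.97545285,  0.03763587, -0.21696837],
       [ 0.21665378, -0.01229407, -0.97617109]]), 't': array([-0.11580192,  0.56822257,  0.99349175])}
side {'camera_matrix': array([[518.25439819,   0.        , 319.31752751],
       [  0.        , 518.25439819, 236.05354454],
       [  0.        ,   0.        ,   1.        ]]), 'k1': -0.06836825505720538, 'R': array([[-0.94085277, -0.33857218, -0.01284288],
       [-0.19475221,  0.57143369, -0.79720456],
       [ 0.27725014, -0.74755094, -0.60357265]]), 't': array([0.4504938 , 0.26500505, 1.00480997])}
{'camera_matrix': array([[355.60234641,   0.        , 321.84854776],
       [  0.        , 355.60234641, 240.04692637],
       [  0.        ,   0.        ,   1.        ]]), 'k1': -0.024122233287016355, 'R': array([[ 0.24653834, -0.96912847, -0.00297518],
       [-0.92892323, -0.23718335,  0.28433378],
       [-0.27626163, -0.06733546, -0.95872074]]), 't': array([-0.5734624 , -0.03886536,  0.37915969])}
```

View pics/top0.png

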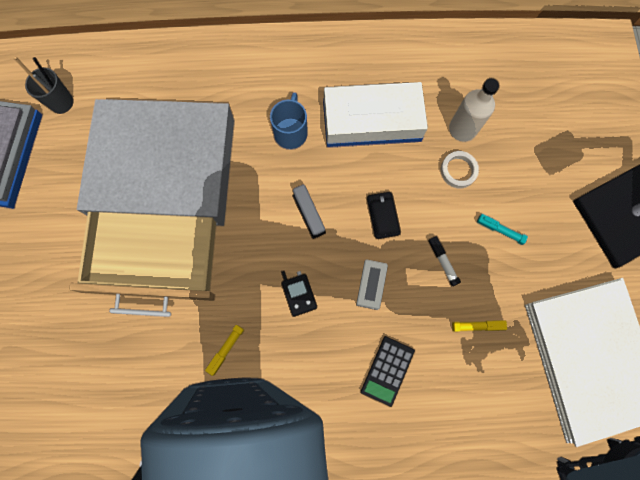

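View pics/side0.png

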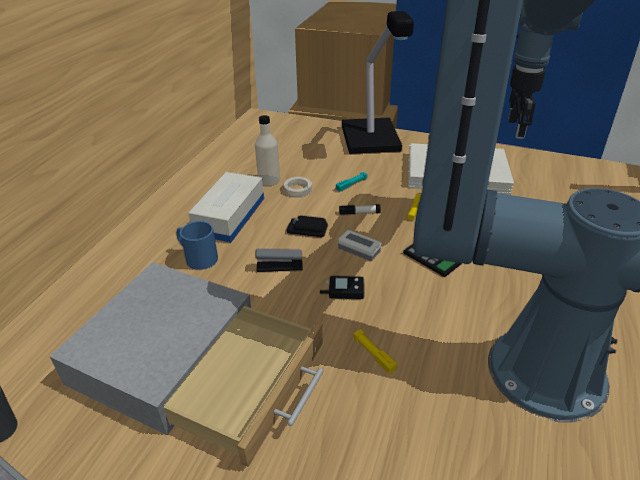

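The pen is at top (444,260): white barrel, black cap and tail. Its look-alikes are turquoise (502,228) and yellow (480,326) and (225,350). The eraser is at (372,284); the tissue box (375,113) and calculator (388,370) are not it. The pack is at (298,294), aerial up-left; the mouse (383,214) is not it. The stapler is at (309,210), and the drawer is open at (150,250).

```bash
cat > h.py <<'E'
import numpy as np, cv2
from bench import ctrl, viewer
def unproj(c,uv,z):
    K=c['camera_matrix']; uv=np.array(uv,float).reshape(-1,1,2)
    p=cv2.undistortPoints(uv,K,np.array([c['k1'],0,0,0.]))[:,0]
    d=np.c_[p,np.ones(len(p))]@c['R']; o=-c['R'].T@c['t']
    z=np.broadcast_to(z,len(p))
    return o+d*((z-o[2])/d[:,2])[:,None]
def proj(c,X):
    return cv2.projectPoints(np.array(X,float).reshape(-1,1,3),cv2.Rodrigues(c['R'])[0],c['t'],c['camera_matrix'],np.array([c['k1'],0,0,0.]))[0][:,0]
E
python3 - <<'E'
from h import *
im=cv2.imread('pics/top0.png')
a=cv2.resize(im[225:325,270:470],None,fx=4,fy=4,interpolation=cv2.INTER_CUBIC)
cv2.imwrite('pics/c1.png',a)
b=cv2.resize(im[200:325,60:240],None,fx=4,fy=4,interpolation=cv2.INTER_CUBIC)
cv2.imwrite('pics/c2.png',b)
E
```

```text
(no output)
```

View pics/c1.png

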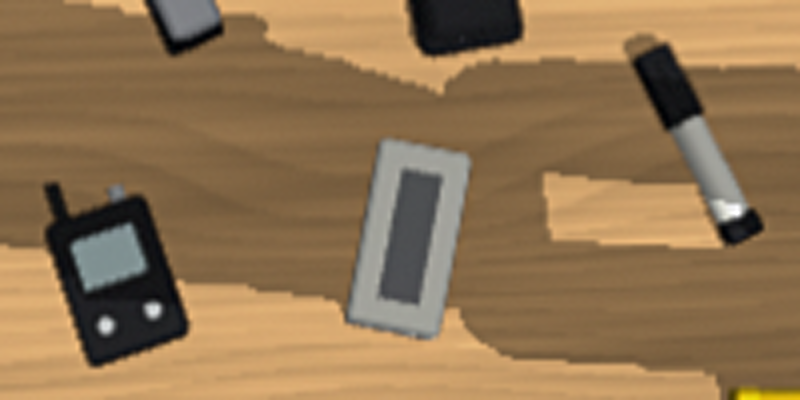

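View pics/c2.png

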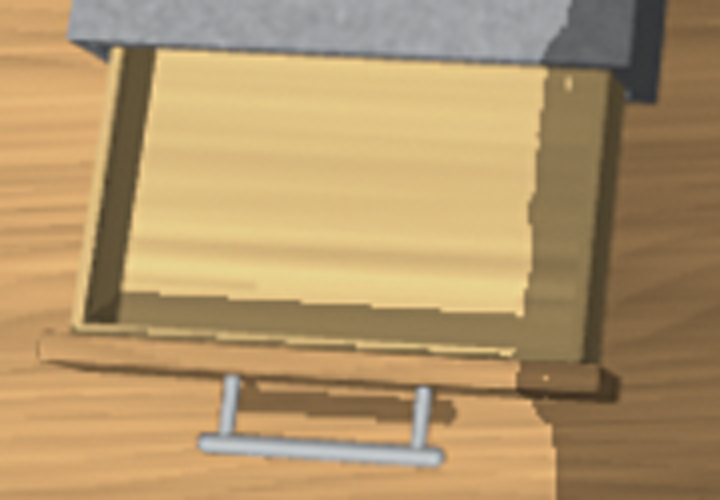

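```bash
python3 - <<'E'
from h import *
c=viewer.get_calibration('top')
f1=lambda P:np.array(P)/4+[270,225]
f2=lambda P:np.array(P)/4+[60,200]
def rect(n,P,z):
    X=unproj(c,f1(P),z)[:,:2]; m=X.mean(0)
    a=(X[0]+X[1]-X[2]-X[3])/2; b=(X[0]-X[1]+X[3]-X[2])/2
    print(n,m.round(4),'len',np.linalg.norm(a).round(3),'wid',np.linalg.norm(b).round(3),'ang',np.degrees(np.arctan2(a[1],a[0])).round(1))
rect('pack',[(47,228),(150,195),(187,330),(95,365)],.024)
rect('eraser',[(382,140),(470,153),(432,332),(347,320)],.032)
rect('pen',[(632,54),(668,42),(758,214),(724,230)],.021)
h=unproj(c,f2([(205,441),(438,457)]),.05); print('handle',h.round(4),h.mean(0).round(4),np.linalg.norm(h[0]-h[1]))
w=unproj(c,f2([(75,330),(600,362)]),[.073,.073]); print('front',w.round(4))
w=unproj(c,f2([(112,45),(622,70)]),.063); print('walls back',w.round(4))
w=unproj(c,f2([(70,38),(632,65)]),.085); print('roof front',w.round(4),np.linalg.norm(w[0]-w[1]))
w=unproj(c,f2([(85,322),(590,357)]),.063); print('walls front',w.round(4))
w=viewer.get_calibration('wrist');o=ctrl.get_obs()
C=-w['R'].T@w['t'];print('cam',C,'fwd',w['R'][2],'tcp',o['eef_pos'])
E
```

```text
pack [ 0.4441 -0.0939] len 0.075 wid 0.054 ang 15.5
eraser [ 0.4602 -0.2464] len 0.097 wid 0.046 ang -14.9
pen [ 0.5097 -0.4066] len 0.105 wid 0.021 ang 22.9
handle [[0.4228 0.2978 0.05  ]
 [0.4109 0.1749 0.05  ]] [0.4168 0.2363 0.05  ] 0.1234904423261511
front [[0.4797 0.3598 0.073 ]
 [0.4543 0.0863 0.073 ]]
walls back [[0.6341 0.3537 0.063 ]
 [0.6091 0.0776 0.063 ]]
roof front [[0.6325 0.3666 0.085 ]
 [0.6057 0.0681 0.085 ]] 0.2997079833326363
walls front [[0.4851 0.3594 0.063 ]
 [0.4582 0.0935 0.063 ]]
cam [ 0.21002481 -0.53944606  0.37285284] fwd [-0.27626163 -0.06733546 -0.95872074] tcp [ 0.14104924 -0.55692296  0.23048416]
```

```bash
cat > go.py <<'E'
import sys
from h import *
from scipy.spatial.transform import Rotation as Ro
o=ctrl.get_obs(); q=o['eef_rot']; R=Ro.from_quat([q[1],q[2],q[3],q[0]]).as_matrix()
yaw=np.degrees(np.arctan2(R[1,0],R[0,0]))
print('t',round(o['time_s'],2),'pos',o['eef_pos'].round(4),'yaw',yaw.round(2),'zaxis',R[:,2].round(3),'F',np.round(o['wrist_force'],1),'open',round(float(o['opening']),3))
if len(sys.argv)>4:
    x,y,z,w=map(float,sys.argv[1:5]); d=np.array([x,y,z])-o['eef_pos']
    dr=yaw-w; print('total turn z units',round(dr/30,3),'tilt fix',(R.T@np.cross(R[:,2],[0,0,-1])/np.radians(30)).round(3))
    for n,a in(('now',yaw),('after turn',w)):
        c,s=np.cos(np.radians(a)),np.sin(np.radians(a)); T=np.array([[c,s,0],[s,-c,0],[0,0,-1]])
        print(n,'travel units',(T.T@d/.15).round(3))
E
python3 -m handwheel '[{"travel":[0.263,-0.037,0],"dr":[0,0,0]},{"travel":[0.263,-0.037,0],"dr":[0,0,0]},{"travel":[0.263,-0.037,0],"dr":[0,0,0]},{"travel":[0.263,-0.037,0],"dr":[0,0,0]},{"travel":[0.263,-0.037,0],"dr":[0,0,0]},{"travel":[0.263,-0.037,0],"dr":[0,0,0]},{"travel":[0.263,-0.037,0],"dr":[0,0,0]},{"travel":[0.263,-0.037,0],"dr":[0,0,0]},{"travel":[0.263,-0.037,0],"dr":[0,0,0]},{"travel":[0.263,-0.037,0],"dr":[0,0,0]},{"travel":[0,0,0],"dr":[0,0,-0.15]},{"travel":[0,0,0],"dr":[0,0,-0.14]},{"travel":[0,0,0],"dr":[0,0,0]}]'; python3 go.py 0.51 -0.407 0.12 22.9
```

```text
time_s: 1.18
eef_pos: [0.5247, -0.3967, 0.2222]
eef_rot: [-0.006, 0.98, 0.199, -0.002]
wrist_force: [0.9, 0.5, 0.5]
opening: 0.997
t 1.18 pos [ 0.5247 -0.3967  0.2222] yaw 22.93 zaxis [-0.006  0.011 -1.   ] F [0.9 0.5 0.5] open 0.997
total turn z units 0.001 tilt fix [-0.023  0.002  0.   ]
now travel units [-0.117  0.025  0.682]
after turn travel units [-0.117  0.025  0.682]
```

```bash
python3 -m handwheel '[{"travel":[-0.06,0.012,0.2],"dr":[-0.023,0,0]},{"travel":[-0.057,0.013,0.2],"dr":[0,0,0]},{"travel":[0,0,0.15],"dr":[0,0,0]},{"travel":[0,0,0],"dr":[0,0,0]},{"travel":[0,0,0],"dr":[0,0,0]}]'; python3 go.py 0.51 -0.407 0.06 22.9; python3 - <<'E'
from h import *
c=viewer.get_calibration('wrist'); im=viewer.camera('wrist')[:,:,::-1].copy(); 
import pickle; pickle.dump(c,open('w1.pkl','wb'))
cv2.imwrite('pics/w1.png',im)
E
```

```text
time_s: 1.6
eef_pos: [0.5091, -0.4075, 0.1378]
eef_rot: [0.001, 0.981, 0.194, -0.0]
wrist_force: [1.6, 0.2, 1.2]
opening: 0.998
t 1.6 pos [ 0.5091 -0.4075  0.1378] yaw 22.38 zaxis [-0.    -0.002 -1.   ] F [1.6 0.2 1.2] open 0.998
total turn z units -0.017 tilt fix [ 0.004  0.002 -0.   ]
now travel units [ 0.007 -0.001  0.519]
after turn travel units [ 0.007 -0.001  0.519]
```

View pics/w1.png

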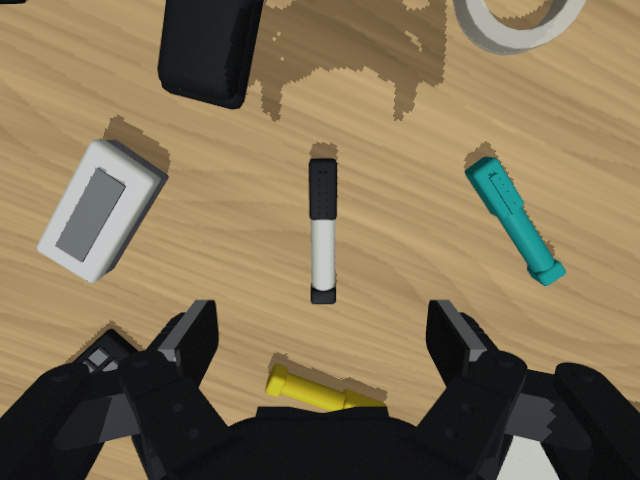

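The pen is centred in the wrist view, cap end (323,159) and tail (323,303). The eraser's top is at (97,141), (165,181), (90,282), (38,248), with the back/felt side partly visible.

```bash
python3 - <<'E'
from h import *
import pickle; c=pickle.load(open('w1.pkl','rb'))
X=unproj(c,[(323,159),(323,303)],.0205);d=X[0]-X[1];print(X.round(4),X.mean(0),np.linalg.norm(d),np.degrees(np.arctan2(d[1],d[0])))
X=unproj(c,[(97,141),(144,172),(90,282),(38,248)],.032);print(X.mean(0),np.linalg.norm(X-np.roll(X,1,0),axis=1)); d=X[0]-X[3];print(np.degrees(np.arctan2(d[1],d[0])))
E
python3 go.py 0.51 -0.407 0.06 22.9|tail -1
```

```text
[[ 0.5596 -0.387   0.0205]
 [ 0.455  -0.4303  0.0205]] [ 0.5073271  -0.40864993  0.0205    ] 0.11323056122677749 22.513087783300886
[ 0.46171148 -0.24689673  0.032     ] [0.09623061 0.03620052 0.09843587 0.04391144]
-15.009871308640934
after turn travel units [0.007 0.002 0.517]
```

```bash
python3 -m handwheel '[{"travel":[-0.012,0.003,0.2],"dr":[0,0,0]},{"travel":[0,0,0.2],"dr":[0,0,0]},{"travel":[0,0,0.2],"dr":[0,0,0]},{"travel":[0,0,0.15],"dr":[0,0,0]},{"travel":[0,0,0.07],"dr":[0,0,0]},{"travel":[0,0,0],"dr":[0,0,0]},{"travel":[0,0,0],"dr":[0,0,0]}]'; python3 go.py 0.5075 -0.4085 0.005 22.5
```

```text
time_s: 2.23
eef_pos: [0.5144, -0.4179, 0.0257]
eef_rot: [0.01, 0.981, 0.191, 0.005]
wrist_force: [0.8, -0.7, 0.6]
opening: 0.999
t 2.23 pos [ 0.5144 -0.4179  0.0257] yaw 22.04 zaxis [ 0.014 -0.018 -1.   ] F [ 0.8 -0.7  0.6] open 0.999
total turn z units -0.015 tilt fix [ 0.043 -0.011 -0.   ]
now travel units [-0.019 -0.075  0.138]
after turn travel units [-0.018 -0.076  0.138]
```

```bash
python3 -m handwheel '[{"travel":[-0.018,-0.076,0.03],"dr":[0.043,-0.011,0]},{"travel":[0,0,0.05],"dr":[0,0,0]},{"travel":[0,0,0.05],"dr":[0,0,0]},{"travel":[0,0,0],"dr":[0,0,0]}]'; python3 go.py 0.5075 -0.4085 0.005 22.5
```

```text
time_s: 2.57
eef_pos: [0.5102, -0.4108, 0.0114]
eef_rot: [0.003, 0.982, 0.191, 0.002]
wrist_force: [-0.4, 0.9, -0.1]
opening: 0.996
t 2.57 pos [ 0.5102 -0.4108  0.0114] yaw 22.02 zaxis [ 0.005 -0.005 -1.   ] F [-0.4  0.9 -0.1] open 0.996
total turn z units -0.016 tilt fix [ 0.013 -0.006  0.   ]
now travel units [-0.011 -0.021  0.042]
after turn travel units [-0.01  -0.021  0.042]
```

```bash
python3 -m handwheel '[{"travel":[-0.012,-0.022,0.04],"dr":[0.013,-0.006,-0.016]},{"travel":[0,0,0.015],"dr":[0,0,0]},{"travel":[0,0,0],"dr":[0,0,0]}]'; python3 -m handwheel '[{"travel":[0,0,0],"dr":[0,0,0]},{"travel":[0,0,0],"dr":[0,0,0]},{"travel":[0,0,0],"dr":[0,0,0]},{"travel":[0,0,0],"dr":[0,0,0]},{"travel":[0,0,0],"dr":[0,0,0]},{"travel":[0,0,0],"dr":[0,0,0]},{"travel":[0,0,0],"dr":[0,0,0]},{"travel":[0,0,0],"dr":[0,0,0]}]' -1; python3 go.py 0.5075 -0.4085 0.005 22.5
```

```text
time_s: 2.82
eef_pos: [0.5076, -0.4088, 0.0033]
eef_rot: [0.001, 0.981, 0.196, 0.0]
wrist_force: [0.0, 0.0, -0.0]
opening: 1.0
time_s: 3.48
eef_pos: [0.5081, -0.4094, 0.0041]
eef_rot: [0.001, 0.981, 0.196, 0.0]
wrist_force: [0.1, 0.6, -0.3]
opening: 0.194
t 3.48 pos [ 0.5081 -0.4094  0.0041] yaw 22.56 zaxis [ 0.001 -0.002 -1.   ] F [ 0.1  0.6 -0.3] open 0.194
total turn z units 0.002 tilt fix [ 0.005 -0.001 -0.   ]
now travel units [-0.001 -0.007 -0.006]
after turn travel units [-0.001 -0.007 -0.006]
```

```bash
python3 -m handwheel '[{"travel":[0,0,-0.06],"dr":[0,0,0]},{"travel":[0,0,-0.2],"dr":[0,0,0]},{"travel":[0,0,-0.2],"dr":[0,0,0]},{"travel":[0,0,-0.2],"dr":[0,0,0]},{"travel":[0,0,-0.2],"dr":[0,0,0]},{"travel":[0,0,-0.1],"dr":[0,0,0]},{"travel":[0,0,0],"dr":[0,0,0.2]},{"travel":[0,0,0],"dr":[0,0,0.2]},{"travel":[0,0,0],"dr":[0,0,0.2]},{"travel":[0,0,0],"dr":[0,0,0.2]},{"travel":[0,0,0],"dr":[0,0,0.12]},{"travel":[0,0,0],"dr":[0,0,0]}]'; python3 go.py 0.5345 0.1502 0.15 -5.2
```

```text
time_s: 4.48
eef_pos: [0.5078, -0.4088, 0.1631]
eef_rot: [0.002, 0.998, -0.055, 0.002]
wrist_force: [-0.2, 0.3, 0.1]
opening: 0.197
t 4.48 pos [ 0.5078 -0.4088  0.1631] yaw -6.34 zaxis [ 0.003 -0.005 -1.   ] F [-0.2  0.3  0.1] open 0.197
total turn z units -0.038 tilt fix [ 0.008 -0.008 -0.   ]
now travel units [-0.235 -3.723  0.087]
after turn travel units [-0.16  -3.727  0.087]
```

```bash
python3 -m handwheel '[{"travel":[-0.012,-0.24,0],"dr":[0,0,-0.038]},{"travel":[-0.012,-0.24,0],"dr":[0,0,0]},{"travel":[-0.012,-0.24,0],"dr":[0,0,0]},{"travel":[-0.012,-0.24,0],"dr":[0,0,0]},{"travel":[-0.012,-0.24,0],"dr":[0,0,0]},{"travel":[-0.012,-0.24,0],"dr":[0,0,0]},{"travel":[-0.012,-0.24,0],"dr":[0,0,0]},{"travel":[-0.012,-0.24,0],"dr":[0,0,0]},{"travel":[-0.012,-0.24,0],"dr":[0,0,0]},{"travel":[-0.012,-0.24,0],"dr":[0,0,0]},{"travel":[-0.012,-0.24,0],"dr":[0,0,0]},{"travel":[-0.012,-0.24,0],"dr":[0,0,0]},{"travel":[-0.012,-0.24,0],"dr":[0,0,0]},{"travel":[-0.012,-0.24,0],"dr":[0,0,0]},{"travel":[0,-0.15,0],"dr":[0,0,0]},{"travel":[0,0,0],"dr":[0,0,0]},{"travel":[0,0,0],"dr":[0,0,0]}]'; python3 go.py 0.5345 0.1502 0.1 -5.2
```

```text
time_s: 5.9
eef_pos: [0.5223, 0.1396, 0.1665]
eef_rot: [0.004, 1.0, -0.027, 0.007]
wrist_force: [-0.5, -0.6, 0.3]
opening: 0.197
t 5.9 pos [0.5223 0.1396 0.1665] yaw -3.08 zaxis [ 0.014 -0.009 -1.   ] F [-0.5 -0.6  0.3] open 0.197
total turn z units 0.071 tilt fix [ 0.016 -0.027 -0.   ]
now travel units [ 0.077 -0.075  0.444]
after turn travel units [ 0.075 -0.078  0.444]
```

```bash
python3 -m handwheel '[{"travel":[0.075,-0.078,0.1],"dr":[0.016,-0.027,0.071]},{"travel":[0,0,0.1],"dr":[0,0,0]},{"travel":[0,0,0],"dr":[0,0,0]},{"travel":[0,0,0],"dr":[0,0,0]}]'; python3 go.py 0.5345 0.1502 0.1 -5.2; python3 - <<'E'
from h import *
c=viewer.get_calibration('wrist'); im=viewer.camera('wrist')[:,:,::-1].copy(); 
import pickle; pickle.dump(c,open('w2.pkl','wb'))
D=np.array([.4666,.2317,0]);ex=np.array([.9959,-.0906,0]);ey=np.array([.0906,.9959,0])
for x in(0,.153):
  for y in(-.129,.129):
    print(x,y,proj(c,D+ex*x+ey*y+[0,0,.063])[0].round())
cv2.imwrite('pics/w2.png',im)
E
```

```text
time_s: 6.23
eef_pos: [0.5359, 0.1481, 0.1379]
eef_rot: [0.0, 0.999, -0.044, 0.001]
wrist_force: [1.0, -1.1, 0.5]
opening: 0.195
t 6.23 pos [0.5359 0.1481 0.1379] yaw -5.08 zaxis [ 0.003 -0.001 -1.   ] F [ 1.  -1.1  0.5] open 0.195
total turn z units 0.004 tilt fix [ 0.001 -0.005  0.   ]
now travel units [-0.01  -0.013  0.253]
after turn travel units [-0.01  -0.013  0.253]
0 -0.129 [395. 354.]
0 0.129 [ 34. 351.]
0.153 -0.129 [411. 126.]
0.153 0.129 [-22. 127.]
```

View pics/w2.png

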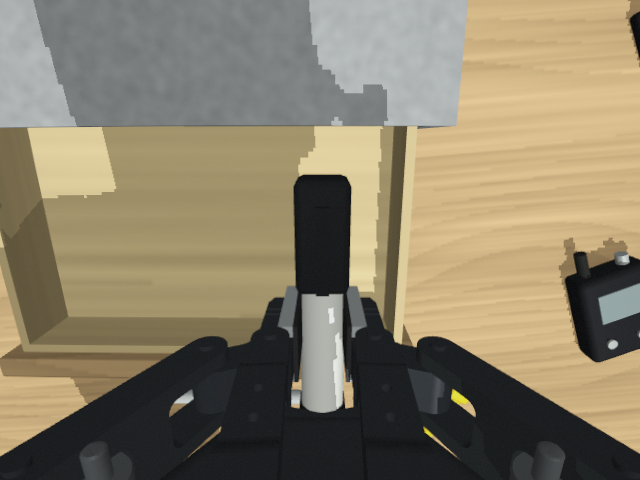

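Pen held straight (cap at 322,235), and the drawer corners match my model: right wall at about (397,350) and (408,126).

```bash
python3 -m handwheel '[{"travel":[-0.01,-0.013,0.12],"dr":[0,0,0]},{"travel":[0,0,0.12],"dr":[0,0,0]},{"travel":[0,0,0.12],"dr":[0,0,0]},{"travel":[0,0,0.12],"dr":[0,0,0]},{"travel":[0,0,0.12],"dr":[0,0,0]},{"travel":[0,0,0],"dr":[0,0,0]},{"travel":[0,0,0],"dr":[0,0,0]}]'; python3 go.py 0.5345 0.1502 0.0275 -5.2
```

```text
time_s: 6.87
eef_pos: [0.5397, 0.144, 0.053]
eef_rot: [0.0, 0.999, -0.046, 0.007]
wrist_force: [0.4, -0.1, -0.0]
opening: 0.196
t 6.87 pos [0.5397 0.144  0.053 ] yaw -5.29 zaxis [ 0.013 -0.002 -1.   ] F [ 0.4 -0.1 -0. ] open 0.196
total turn z units -0.003 tilt fix [ 0.001 -0.026  0.   ]
now travel units [-0.038 -0.038  0.17 ]
after turn travel units [-0.038 -0.038  0.17 ]
```

```bash
python3 -m handwheel '[{"travel":[-0.038,-0.038,0.03],"dr":[0,-0.026,0]},{"travel":[-0.005,-0.005,0.05],"dr":[0,0,0]},{"travel":[-0.005,-0.005,0.05],"dr":[0,-0.01,0]},{"travel":[0,0,0.02],"dr":[0,0,0]},{"travel":[0,0,0.02],"dr":[0,0,0]},{"travel":[0,0,0],"dr":[0,0,0]}]'; python3 go.py 0.5345 0.1502 0.0275 -5.2
```

```text
time_s: 7.37
eef_pos: [0.536, 0.1522, 0.0305]
eef_rot: [-0.0, 0.999, -0.046, 0.0]
wrist_force: [0.2, -0.4, -0.5]
opening: 0.197
t 7.37 pos [0.536  0.1522 0.0305] yaw -5.3 zaxis [ 0.     0.001 -1.   ] F [ 0.2 -0.4 -0.5] open 0.197
total turn z units -0.003 tilt fix [-0.001 -0.    -0.   ]
now travel units [-0.009  0.014  0.02 ]
after turn travel units [-0.009  0.014  0.02 ]
```

Lower the last 4 mm gently, then open partway (0.45, about 38 mm).

```bash
python3 -m handwheel '[{"travel":[0,0,0.02],"dr":[0,0,0]},{"travel":[0,0,0.012],"dr":[0,0,0]},{"travel":[0,0,0.005],"dr":[0,0,0]},{"travel":[0,0,0],"dr":[0,0,0]}]';  python3 go.py 0.5345 0.1502 0.0265 -5.2
```

```text
time_s: 7.7
eef_pos: [0.5375, 0.1523, 0.0259]
eef_rot: [-0.0, 0.999, -0.046, 0.001]
wrist_force: [-0.7, 0.4, 0.6]
opening: 0.197
t 7.7 pos [0.5375 0.1523 0.0259] yaw -5.27 zaxis [ 0.003  0.001 -1.   ] F [-0.7  0.4  0.6] open 0.197
total turn z units -0.002 tilt fix [-0.002 -0.006 -0.   ]
now travel units [-0.019  0.016 -0.004]
after turn travel units [-0.019  0.016 -0.004]
```

```bash
python3 -m handwheel '[{"travel":[0,0,0],"dr":[0,0,0]},{"travel":[0,0,0],"dr":[0,0,0]},{"travel":[0,0,0],"dr":[0,0,0]},{"travel":[0,0,0],"dr":[0,0,0]},{"travel":[0,0,-0.04],"dr":[0,0,0]},{"travel":[0,0,-0.1],"dr":[0,0,0]},{"travel":[0,0,-0.2],"dr":[0,0,0]},{"travel":[0,0,-0.2],"dr":[0,0,0]},{"travel":[0,0,-0.2],"dr":[0,0,0]},{"travel":[0,0,-0.1],"dr":[0,0,0]},{"travel":[0,0,0],"dr":[0,0,0.17]},{"travel":[0,0,0],"dr":[0,0,0.17]},{"travel":[0,0,0],"dr":[0,0,0]}]' -0.1;  python3 go.py 0.461 -0.2466 0.15 -15
```

```text
time_s: 8.78
eef_pos: [0.5362, 0.1521, 0.1607]
eef_rot: [-0.001, 0.99, -0.138, 0.001]
wrist_force: [0.2, 0.5, -1.2]
opening: 0.452
t 8.78 pos [0.5362 0.1521 0.1607] yaw -15.87 zaxis [ 0.002  0.001 -1.   ] F [ 0.2  0.5 -1.2] open 0.452
total turn z units -0.029 tilt fix [-0.002 -0.004 -0.   ]
now travel units [0.245 2.694 0.072]
after turn travel units [0.204 2.697 0.072]
```

```bash
python3 -m handwheel '[{"travel":[0.02,0.24,0],"dr":[0,0,-0.03]},{"travel":[0.02,0.24,0],"dr":[0,0,0]},{"travel":[0.02,0.24,0],"dr":[0,0,0]},{"travel":[0.02,0.24,0],"dr":[0,0,0]},{"travel":[0.02,0.24,0],"dr":[0,0,0]},{"travel":[0.02,0.24,0],"dr":[0,0,0]},{"travel":[0.02,0.24,0],"dr":[0,0,0]},{"travel":[0.02,0.24,0],"dr":[0,0,0]},{"travel":[0.02,0.24,0],"dr":[0,0,0]},{"travel":[0.02,0.24,0],"dr":[0,0,0]},{"travel":[0.02,0.24,0],"dr":[0,0,0]},{"travel":[0,0,0],"dr":[0,0,0]},{"travel":[0,0,0],"dr":[0,0,0]}]' 1;  python3 go.py 0.461 -0.2466 0.1 -15
```

```text
time_s: 9.87
eef_pos: [0.4668, -0.2552, 0.161]
eef_rot: [-0.001, 0.994, -0.109, 0.002]
wrist_force: [0.1, 1.5, -0.5]
opening: 0.998
t 9.87 pos [ 0.4668 -0.2552  0.161 ] yaw -12.47 zaxis [ 0.004  0.002 -1.   ] F [ 0.1  1.5 -0.5] open 0.998
total turn z units 0.084 tilt fix [-0.005 -0.007  0.   ]
now travel units [-0.05  -0.047  0.407]
after turn travel units [-0.052 -0.045  0.407]
```

```bash
python3 -m handwheel '[{"travel":[-0.052,-0.045,0.12],"dr":[0,0,0.084]},{"travel":[0,0,0.12],"dr":[0,0,0]},{"travel":[0,0,0.12],"dr":[0,0,0]},{"travel":[0,0,0.12],"dr":[0,0,0]},{"travel":[0,0,0.12],"dr":[0,0,0]},{"travel":[0,0,0],"dr":[0,0,0]},{"travel":[0,0,0],"dr":[0,0,0]}]';  python3 go.py 0.461 -0.2466 0.005 -15
```

```text
time_s: 10.45
eef_pos: [0.4619, -0.2413, 0.0689]
eef_rot: [-0.002, 0.992, -0.124, 0.002]
wrist_force: [0.9, -0.1, 0.2]
opening: 1.003
t 10.45 pos [ 0.4619 -0.2413  0.0689] yaw -14.24 zaxis [ 0.005  0.003 -1.   ] F [ 0.9 -0.1  0.2] open 1.003
total turn z units 0.025 tilt fix [-0.007 -0.007 -0.   ]
now travel units [0.003 0.035 0.426]
after turn travel units [0.003 0.035 0.426]
```

```bash
python3 -m handwheel '[{"travel":[0.003,0.035,0.1],"dr":[-0.007,-0.007,0.025]},{"travel":[0,0,0.1],"dr":[0,0,0]},{"travel":[0,0,0.1],"dr":[0,0,0]},{"travel":[0,0,0.1],"dr":[0,0,0]},{"travel":[0,0,0],"dr":[0,0,0]},{"travel":[0,0,0],"dr":[0,0,0]}]';  python3 go.py 0.461 -0.2466 0.005 -15
```

```text
time_s: 10.95
eef_pos: [0.4662, -0.2458, 0.0143]
eef_rot: [0.002, 0.992, -0.126, 0.004]
wrist_force: [-0.2, 0.2, -0.3]
opening: 1.0
t 10.95 pos [ 0.4662 -0.2458  0.0143] yaw -14.45 zaxis [ 0.007 -0.005 -1.   ] F [-0.2  0.2 -0.3] open 1.0
total turn z units 0.018 tilt fix [ 0.007 -0.015 -0.   ]
now travel units [-0.032  0.014  0.062]
after turn travel units [-0.032  0.014  0.062]
```

```bash
python3 -m handwheel '[{"travel":[-0.03,0.014,0.03],"dr":[0.007,-0.015,0.018]},{"travel":[0,0,0.03],"dr":[0,0,0]},{"travel":[0,0,0],"dr":[0,0,0]}]';python3 go.py 0.461 -0.2466 0.005 -15; python3 -m handwheel '[{"travel":[0,0,0],"dr":[0,0,0]},{"travel":[0,0,0],"dr":[0,0,0]},{"travel":[0,0,0],"dr":[0,0,0]},{"travel":[0,0,0],"dr":[0,0,0]},{"travel":[0,0,0],"dr":[0,0,0]},{"travel":[0,0,0],"dr":[0,0,0]},{"travel":[0,0,0],"dr":[0,0,0]}]' -1; python3 go.py 0.461 -0.2466 0.005 -15
```

```text
time_s: 11.2
eef_pos: [0.463, -0.2476, 0.0083]
eef_rot: [0.001, 0.992, -0.13, 0.002]
wrist_force: [-0.2, -0.4, 0.3]
opening: 0.999
t 11.2 pos [ 0.463  -0.2476  0.0083] yaw -14.92 zaxis [ 0.003 -0.002 -1.   ] F [-0.2 -0.4  0.3] open 0.999
total turn z units 0.003 tilt fix [ 0.003 -0.007 -0.   ]
now travel units [-0.015 -0.003  0.022]
after turn travel units [-0.015 -0.003  0.022]
time_s: 11.78
eef_pos: [0.4642, -0.2489, 0.0107]
eef_rot: [0.002, 0.992, -0.13, 0.003]
wrist_force: [0.2, 0.3, -1.3]
opening: 0.573
t 11.78 pos [ 0.4642 -0.2489  0.0107] yaw -14.94 zaxis [ 0.006 -0.005 -1.   ] F [ 0.2  0.3 -1.3] open 0.573
total turn z units 0.002 tilt fix [ 0.006 -0.014  0.   ]
now travel units [-0.025 -0.009  0.038]
after turn travel units [-0.025 -0.009  0.038]
```

```bash
python3 -m handwheel '[{"travel":[0,0,-0.06],"dr":[0,0,0]},{"travel":[0,0,-0.2],"dr":[0,0,0]},{"travel":[0,0,-0.2],"dr":[0,0,0]},{"travel":[0,0,-0.2],"dr":[0,0,0]},{"travel":[0,0,-0.2],"dr":[0,0,0]},{"travel":[0,0,-0.1],"dr":[0,0,0]},{"travel":[0,0,0],"dr":[0,0,-0.165]},{"travel":[0,0,0],"dr":[0,0,-0.165]},{"travel":[0,0,0],"dr":[0,0,0]}]'; python3 go.py 0.541 0.221 0.15 -5.2
```

```text
time_s: 12.53
eef_pos: [0.4619, -0.2469, 0.1653]
eef_rot: [0.002, 0.999, -0.041, 0.002]
wrist_force: [0.8, 0.0, -0.8]
opening: 0.569
t 12.53 pos [ 0.4619 -0.2469  0.1653] yaw -4.65 zaxis [ 0.004 -0.003 -1.   ] F [ 0.8  0.  -0.8] open 0.569
total turn z units 0.018 tilt fix [ 0.006 -0.009 -0.   ]
now travel units [ 0.273 -3.152  0.102]
after turn travel units [ 0.242 -3.154  0.102]
```

```bash
python3 -m handwheel '[{"travel":[0.018,-0.24,0],"dr":[0,0,0]},{"travel":[0.018,-0.24,0],"dr":[0,0,0]},{"travel":[0.018,-0.24,0],"dr":[0,0,0]},{"travel":[0.018,-0.24,0],"dr":[0,0,0]},{"travel":[0.018,-0.24,0],"dr":[0,0,0]},{"travel":[0.018,-0.24,0],"dr":[0,0,0]},{"travel":[0.018,-0.24,0],"dr":[0,0,0]},{"travel":[0.018,-0.24,0],"dr":[0,0,0]},{"travel":[0.018,-0.24,0],"dr":[0,0,0]},{"travel":[0.018,-0.24,0],"dr":[0,0,0]},{"travel":[0.018,-0.24,0],"dr":[0,0,0]},{"travel":[0.018,-0.24,0],"dr":[0,0,0]},{"travel":[0.018,-0.22,0],"dr":[0,0,0]},{"travel":[0,0,0],"dr":[0,0,0]},{"travel":[0,0,0],"dr":[0,0,0]}]'; python3 go.py 0.541 0.221 0.1 -5.2
```

```text
time_s: 13.78
eef_pos: [0.5425, 0.2325, 0.1644]
eef_rot: [0.003, 0.998, -0.064, 0.001]
wrist_force: [-0.1, -0.0, -1.2]
opening: 0.572
t 13.78 pos [0.5425 0.2325 0.1644] yaw -7.4 zaxis [ 0.002 -0.006 -1.   ] F [-0.1 -0.  -1.2] open 0.572
total turn z units -0.073 tilt fix [ 0.01  -0.005 -0.   ]
now travel units [-0.     0.078  0.429]
after turn travel units [-0.003  0.077  0.429]
```

```bash
python3 -m handwheel '[{"travel":[-0.003,0.077,0.1],"dr":[0.01,-0.005,-0.073]},{"travel":[0,0,0.12],"dr":[0,0,0]},{"travel":[0,0,0.12],"dr":[0,0,0]},{"travel":[0,0,0.12],"dr":[0,0,0]},{"travel":[0,0,0],"dr":[0,0,0]},{"travel":[0,0,0],"dr":[0,0,0]}]'; python3 go.py 0.541 0.221 0.0325 -5.2
```

```text
time_s: 14.28
eef_pos: [0.5397, 0.2177, 0.0941]
eef_rot: [0.001, 0.999, -0.05, -0.001]
wrist_force: [0.6, 0.2, 0.2]
opening: 0.571
t 14.28 pos [0.5397 0.2177 0.0941] yaw -5.74 zaxis [-0.001 -0.001 -1.   ] F [0.6 0.2 0.2] open 0.571
total turn z units -0.018 tilt fix [ 0.002  0.002 -0.   ]
now travel units [ 0.007 -0.023  0.41 ]
after turn travel units [ 0.007 -0.023  0.41 ]
```

```bash
python3 -m handwheel '[{"travel":[0.007,-0.023,0.08],"dr":[0,0,-0.018]},{"travel":[0,0,0.08],"dr":[0,0,0]},{"travel":[0,0,0.08],"dr":[0,0,0]},{"travel":[0,0,0.08],"dr":[0,0,0]},{"travel":[0,0,0.04],"dr":[0,0,0]},{"travel":[0,0,0],"dr":[0,0,0]},{"travel":[0,0,0],"dr":[0,0,0]}]'; python3 go.py 0.541 0.221 0.0325 -5.2
```

```text
time_s: 14.87
eef_pos: [0.5427, 0.2203, 0.0372]
eef_rot: [0.0, 0.999, -0.047, 0.001]
wrist_force: [-0.4, 0.4, -0.2]
opening: 0.572
t 14.87 pos [0.5427 0.2203 0.0372] yaw -5.36 zaxis [ 0.002 -0.001 -1.   ] F [-0.4  0.4 -0.2] open 0.572
total turn z units -0.005 tilt fix [ 0.001 -0.003  0.   ]
now travel units [-0.012 -0.004  0.031]
after turn travel units [-0.012 -0.004  0.031]
```

```bash
python3 -m handwheel '[{"travel":[-0.005,0,0.02],"dr":[0,0,0]},{"travel":[0,0,0.015],"dr":[0,0,0]},{"travel":[0,0,0.01],"dr":[0,0,0]},{"travel":[0,0,0],"dr":[0,0,0]}]'; python3 go.py 0.541 0.221 0.0325 -5.2
```

```text
time_s: 15.2
eef_pos: [0.5446, 0.2205, 0.033]
eef_rot: [0.0, 0.999, -0.046, 0.004]
wrist_force: [0.1, -0.2, -1.4]
opening: 0.569
t 15.2 pos [0.5446 0.2205 0.033 ] yaw -5.33 zaxis [ 0.007 -0.001 -1.   ] F [ 0.1 -0.2 -1.4] open 0.569
total turn z units -0.004 tilt fix [ 0.    -0.014 -0.   ]
now travel units [-0.024 -0.001  0.003]
after turn travel units [-0.024 -0.001  0.003]
```

```bash
python3 -m handwheel '[{"travel":[-0.01,0,0.01],"dr":[0,-0.012,0]},{"travel":[0,0,0.012],"dr":[0,0,0]},{"travel":[0,0,0],"dr":[0,0,0]}]'; python3 go.py 0.541 0.221 0.0325 -5.2
```

```text
time_s: 15.45
eef_pos: [0.546, 0.2207, 0.0328]
eef_rot: [-0.0, 0.999, -0.046, 0.003]
wrist_force: [-0.2, 0.5, -0.9]
opening: 0.571
t 15.45 pos [0.546  0.2207 0.0328] yaw -5.3 zaxis [ 0.006  0.    -1.   ] F [-0.2  0.5 -0.9] open 0.571
total turn z units -0.003 tilt fix [-0.001 -0.012 -0.   ]
now travel units [-0.033  0.001  0.002]
after turn travel units [-0.033  0.001  0.002]
```

```bash
python3 -m handwheel '[{"travel":[-0.025,0,0.03],"dr":[0,-0.012,0]},{"travel":[0,0,0],"dr":[0,0,0]}]'; python3 go.py 0.541 0.221 0.0325 -5.2
```

```text
time_s: 15.62
eef_pos: [0.5473, 0.2211, 0.0335]
eef_rot: [-0.001, 0.999, -0.046, 0.005]
wrist_force: [0.1, 0.4, -1.3]
opening: 0.57
t 15.62 pos [0.5473 0.2211 0.0335] yaw -5.27 zaxis [ 0.01   0.001 -1.   ] F [ 0.1  0.4 -1.3] open 0.57
total turn z units -0.002 tilt fix [-0.003 -0.019  0.   ]
now travel units [-0.042  0.005  0.006]
after turn travel units [-0.042  0.005  0.006]
```

```bash
python3 -m handwheel '[{"travel":[-0.04,0,0.03],"dr":[0,-0.02,0]},{"travel":[-0.01,0,0.02],"dr":[0,-0.01,0]},{"travel":[0,0,0.02],"dr":[0,0,0]}]'; python3 go.py 0.541 0.221 0.0325 -5.2
```

```text
time_s: 15.87
eef_pos: [0.5483, 0.2215, 0.0321]
eef_rot: [-0.001, 0.999, -0.046, 0.005]
wrist_force: [-2.0, -4.2, 18.9]
opening: 0.573
t 15.87 pos [0.5483 0.2215 0.0321] yaw -5.22 zaxis [ 0.011  0.002 -1.   ] F [-2.  -4.2 18.9] open 0.573
total turn z units -0.001 tilt fix [-0.005 -0.021  0.   ]
now travel units [-0.048  0.008 -0.003]
after turn travel units [-0.048  0.008 -0.003]
```

```bash
python3 -m handwheel '[{"travel":[0,0,0],"dr":[0,0,0]},{"travel":[0,0,0],"dr":[0,0,0]},{"travel":[0,0,0],"dr":[0,0,0]},{"travel":[0,0,-0.04],"dr":[0,0,0]},{"travel":[0,0,-0.1],"dr":[0,0,0]},{"travel":[0,0,-0.2],"dr":[0,0,0]},{"travel":[0,0,-0.2],"dr":[0,0,0]},{"travel":[0,0,-0.2],"dr":[0,0,0]},{"travel":[0,0,-0.1],"dr":[0,0,0]},{"travel":[0,0,0],"dr":[0,0,-0.2]},{"travel":[0,0,0],"dr":[0,0,-0.2]},{"travel":[0,0,0],"dr":[0,0,-0.2]},{"travel":[0,0,0],"dr":[0,0,-0.1]},{"travel":[0,0,0],"dr":[0,0,0]}]' 0.44;  python3 go.py 0.4441 -0.0939 0.15 15.5
```

```text
time_s: 17.03
eef_pos: [0.5386, 0.2224, 0.159]
eef_rot: [-0.002, 0.989, 0.147, -0.004]
wrist_force: [-1.0, -0.6, -0.4]
opening: 0.723
t 17.03 pos [0.5386 0.2224 0.159 ] yaw 16.85 zaxis [-0.008  0.002 -1.   ] F [-1.  -0.6 -0.4] open 0.723
total turn z units 0.045 tilt fix [-0.008  0.013 -0.   ]
now travel units [-1.214  1.835  0.06 ]
after turn travel units [-1.171  1.863  0.06 ]
```

```bash
python3 -m handwheel '[{"travel":[-0.13,0.205,0],"dr":[0,0,0.045]},{"travel":[-0.13,0.205,0],"dr":[0,0,0]},{"travel":[-0.13,0.205,0],"dr":[0,0,0]},{"travel":[-0.13,0.205,0],"dr":[0,0,0]},{"travel":[-0.13,0.205,0],"dr":[0,0,0]},{"travel":[-0.13,0.205,0],"dr":[0,0,0]},{"travel":[-0.13,0.205,0],"dr":[0,0,0]},{"travel":[-0.13,0.205,0],"dr":[0,0,0]},{"travel":[-0.13,0.205,0],"dr":[0,0,0]},{"travel":[0,0,0],"dr":[0,0,0]},{"travel":[0,0,0],"dr":[0,0,0]}]' 1;  python3 go.py 0.4441 -0.0939 0.15 15.5;  python3 - <<'E'
from h import *
c=viewer.get_calibration('wrist'); im=viewer.camera('wrist')[:,:,::-1].copy(); 
import pickle; pickle.dump(c,open('w3.pkl','wb'))
cv2.imwrite('pics/w3.png',im)
E
```

```text
time_s: 17.95
eef_pos: [0.4333, -0.1, 0.1553]
eef_rot: [-0.004, 0.992, 0.126, -0.007]
wrist_force: [-0.4, 0.9, 0.1]
opening: 0.999
t 17.95 pos [ 0.4333 -0.1     0.1553] yaw 14.46 zaxis [-0.015  0.006 -1.   ] F [-0.4  0.9  0.1] open 0.999
total turn z units -0.035 tilt fix [-0.017  0.024 -0.   ]
now travel units [ 0.08  -0.021  0.035]
after turn travel units [ 0.08  -0.02   0.035]
```

View pics/w3.png

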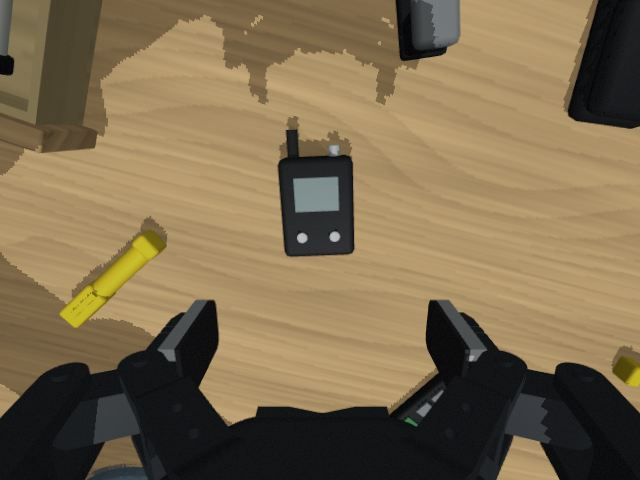

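Pack seen at corners (279,158), (352,156), (354,254), (286,256), nearly square to the jaws.

```bash
python3 - <<'E'
from h import *
import pickle; c=pickle.load(open('w3.pkl','rb'))
X=unproj(c,[(281,158),(352,156),(354,253),(286,255)],.024);print(X.mean(0),np.linalg.norm(X-np.roll(X,1,0),axis=1)); d=X[0]+X[1]-X[2]-X[3];print(np.degrees(np.arctan2(d[1],d[0])))
E
```

```text
[ 0.44656593 -0.09182821  0.024     ] [0.0773401  0.05329364 0.07697396 0.05535465]
16.391063988371137
```

```bash
python3 -m handwheel '[{"travel":[0.094,-0.027,0.1],"dr":[-0.017,0.024,-0.05]},{"travel":[0,0,0.1],"dr":[0,0,0]},{"travel":[0,0,0.12],"dr":[0,0,0]},{"travel":[0,0,0.12],"dr":[0,0,0]},{"travel":[0,0,0.12],"dr":[0,0,0]},{"travel":[0,0,0],"dr":[0,0,0]},{"travel":[0,0,0],"dr":[0,0,0]}]';  python3 go.py 0.446 -0.0925 0.005 16
```

```text
time_s: 18.58
eef_pos: [0.4493, -0.0835, 0.0687]
eef_rot: [-0.0, 0.99, 0.142, 0.001]
wrist_force: [-0.4, -0.4, 0.3]
opening: 1.001
t 18.58 pos [ 0.4493 -0.0835  0.0687] yaw 16.34 zaxis [ 0.002  0.001 -1.   ] F [-0.4 -0.4  0.3] open 1.001
total turn z units 0.011 tilt fix [-0.001 -0.004  0.   ]
now travel units [-0.038  0.051  0.424]
after turn travel units [-0.037  0.051  0.424]
```

```bash
python3 -m handwheel '[{"travel":[-0.037,0.051,0.04],"dr":[0,0,0]},{"travel":[0,0,0.08],"dr":[0,0,0]},{"travel":[0,0,0.08],"dr":[0,0,0]},{"travel":[0,0,0.06],"dr":[0,0,0]},{"travel":[0,0,0],"dr":[0,0,0]},{"travel":[0,0,0],"dr":[0,0,0]}]';  python3 go.py 0.446 -0.0925 0.004 16
```

```text
time_s: 19.08
eef_pos: [0.4497, -0.0934, 0.0322]
eef_rot: [0.002, 0.99, 0.144, 0.004]
wrist_force: [0.4, -0.3, -0.8]
opening: 0.998
t 19.08 pos [ 0.4497 -0.0934  0.0322] yaw 16.6 zaxis [ 0.008 -0.002 -1.   ] F [ 0.4 -0.3 -0.8] open 0.998
total turn z units 0.02 tilt fix [ 0.009 -0.014  0.   ]
now travel units [-0.022 -0.013  0.188]
after turn travel units [-0.022 -0.013  0.188]
```

```bash
python3 -m handwheel '[{"travel":[-0.022,-0.013,0.06],"dr":[0.009,-0.014,0.02]},{"travel":[0,0,0.06],"dr":[0,0,0]},{"travel":[0,0,0.06],"dr":[0,0,0]},{"travel":[0,0,0.05],"dr":[0,0,0]},{"travel":[0,0,0],"dr":[0,0,0]}]';  python3 go.py 0.446 -0.0925 0.003 16
```

```text
time_s: 19.5
eef_pos: [0.4474, -0.0936, -0.0035]
eef_rot: [0.001, 0.99, 0.139, 0.001]
wrist_force: [-0.1, 0.5, -0.3]
opening: 0.999
t 19.5 pos [ 0.4474 -0.0936 -0.0035] yaw 15.92 zaxis [ 0.003 -0.002 -1.   ] F [-0.1  0.5 -0.3] open 0.999
total turn z units -0.003 tilt fix [ 0.005 -0.005 -0.   ]
now travel units [-0.007 -0.009 -0.043]
after turn travel units [-0.007 -0.009 -0.043]
```

```bash
python3 -m handwheel '[{"travel":[-0.007,-0.009,-0.035],"dr":[0,0,0]},{"travel":[0,0,0],"dr":[0,0,0]},{"travel":[0,0,0],"dr":[0,0,0]},{"travel":[0,0,0],"dr":[0,0,0]},{"travel":[0,0,0],"dr":[0,0,0]},{"travel":[0,0,0],"dr":[0,0,0]},{"travel":[0,0,0],"dr":[0,0,0]}]' -1; python3 go.py 0.446 -0.0925 0.003 16
```

```text
time_s: 20.08
eef_pos: [0.4457, -0.0922, 0.0024]
eef_rot: [0.001, 0.99, 0.139, 0.001]
wrist_force: [-0.5, -0.4, -1.6]
opening: 0.663
t 20.08 pos [ 0.4457 -0.0922  0.0024] yaw 15.96 zaxis [ 0.002 -0.001 -1.   ] F [-0.5 -0.4 -1.6] open 0.663
total turn z units -0.001 tilt fix [ 0.003 -0.004 -0.   ]
now travel units [ 0.001  0.003 -0.004]
after turn travel units [ 0.001  0.003 -0.004]
```

```bash
python3 -m handwheel '[{"travel":[0,0,-0.06],"dr":[0,0,0]},{"travel":[0,0,-0.2],"dr":[0,0,0]},{"travel":[0,0,-0.2],"dr":[0,0,0]},{"travel":[0,0,-0.2],"dr":[0,0,0]},{"travel":[0,0,-0.2],"dr":[0,0,0]},{"travel":[0,0,-0.1],"dr":[0,0,0]},{"travel":[0,0,0],"dr":[0,0,0.2]},{"travel":[0,0,0],"dr":[0,0,0.2]},{"travel":[0,0,0],"dr":[0,0,0.2]},{"travel":[0,0,0],"dr":[0,0,0.1]},{"travel":[0,0,0],"dr":[0,0,0]}]'; python3 go.py 0.538 0.300 0.15 -5.2
```

```text
time_s: 21.0
eef_pos: [0.444, -0.0913, 0.16]
eef_rot: [0.001, 0.999, -0.053, 0.002]
wrist_force: [0.4, -0.5, -1.6]
opening: 0.662
t 21.0 pos [ 0.444  -0.0913  0.16  ] yaw -6.02 zaxis [ 0.004 -0.002 -1.   ] F [ 0.4 -0.5 -1.6] open 0.662
total turn z units -0.027 tilt fix [ 0.003 -0.008 -0.   ]
now travel units [ 0.349 -2.66   0.067]
after turn travel units [ 0.388 -2.654  0.067]
```

```bash
python3 -m handwheel '[{"travel":[0.033,-0.235,0],"dr":[0,0,-0.01]},{"travel":[0.033,-0.235,0],"dr":[0,0,0]},{"travel":[0.033,-0.235,0],"dr":[0,0,0]},{"travel":[0.033,-0.235,0],"dr":[0,0,0]},{"travel":[0.033,-0.235,0],"dr":[0,0,0]},{"travel":[0.033,-0.235,0],"dr":[0,0,0]},{"travel":[0.033,-0.235,0],"dr":[0,0,0]},{"travel":[0.033,-0.235,0],"dr":[0,0,0]},{"travel":[0.033,-0.235,0],"dr":[0,0,0]},{"travel":[0.033,-0.235,0],"dr":[0,0,0]},{"travel":[0.033,-0.235,0],"dr":[0,0,0]},{"travel":[0,0,0],"dr":[0,0,0]},{"travel":[0,0,0],"dr":[0,0,0]}]'; python3 go.py 0.538 0.300 0.12 -5.2
```

```text
time_s: 22.08
eef_pos: [0.5367, 0.3062, 0.1628]
eef_rot: [0.002, 0.999, -0.04, 0.003]
wrist_force: [-0.2, -0.7, -1.2]
opening: 0.668
t 22.08 pos [0.5367 0.3062 0.1628] yaw -4.58 zaxis [ 0.006 -0.004 -1.   ] F [-0.2 -0.7 -1.2] open 0.668
total turn z units 0.021 tilt fix [ 0.007 -0.013  0.   ]
now travel units [0.012 0.041 0.285]
after turn travel units [0.013 0.041 0.285]
```

```bash
python3 -m handwheel '[{"travel":[0.013,0.041,0.1],"dr":[0.007,-0.013,0.021]},{"travel":[0,0,0.12],"dr":[0,0,0]},{"travel":[0,0,0.1],"dr":[0,0,0]},{"travel":[0,0,0],"dr":[0,0,0]},{"travel":[0,0,0],"dr":[0,0,0]}]'; python3 go.py 0.538 0.300 0.0255 -5.2;  python3 - <<'E'
from h import *
im=viewer.camera('wrist')[:,:,::-1]; t=viewer.camera('top')[:,:,::-1]
cv2.imwrite('pics/w4.png',np.hstack([cv2.resize(im[40:440],None,fx=.78,fy=.78),cv2.resize(t[195:325,70:200],(300,312),interpolation=cv2.INTER_CUBIC)]))
E
```

```text
time_s: 22.5
eef_pos: [0.5373, 0.2945, 0.1108]
eef_rot: [0.001, 0.999, -0.045, -0.002]
wrist_force: [-0.2, -0.4, -0.9]
opening: 0.666
t 22.5 pos [0.5373 0.2945 0.1108] yaw -5.22 zaxis [-0.003 -0.001 -1.   ] F [-0.2 -0.4 -0.9] open 0.666
total turn z units -0.001 tilt fix [ 0.003  0.006 -0.   ]
now travel units [ 0.002 -0.037  0.569]
after turn travel units [ 0.002 -0.037  0.569]
```

View pics/w4.png

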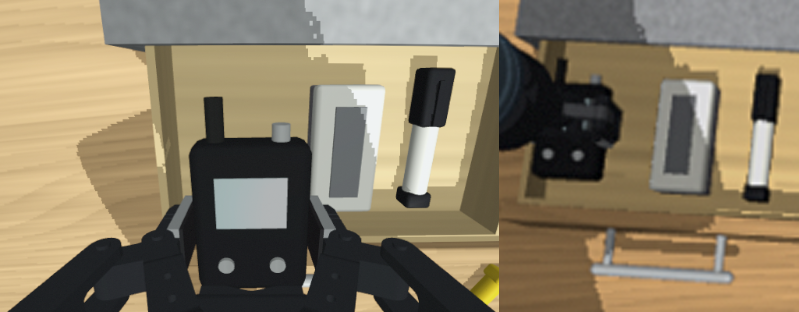

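The left (wrist) half shows the pen (425,140) and eraser (345,150) flat side by side, with the pack held between the left wall and the eraser; room looks sufficient.

```bash
python3 -m handwheel '[{"travel":[0.002,-0.037,0.06],"dr":[0,0.006,0]},{"travel":[0,0,0.08],"dr":[0,0,0]},{"travel":[0,0,0.08],"dr":[0,0,0]},{"travel":[0,0,0.06],"dr":[0,0,0]},{"travel":[0,0,0],"dr":[0,0,0]},{"travel":[0,0,0],"dr":[0,0,0]}]'; python3 go.py 0.538 0.300 0.0255 -5.2
```

```text
time_s: 23.1
eef_pos: [0.5402, 0.3004, 0.0674]
eef_rot: [-0.0, 0.999, -0.046, 0.002]
wrist_force: [0.4, -0.2, -2.1]
opening: 0.661
t 23.1 pos [0.5402 0.3004 0.0674] yaw -5.27 zaxis [ 0.005  0.    -1.   ] F [ 0.4 -0.2 -2.1] open 0.661
total turn z units -0.002 tilt fix [-0.001 -0.009  0.   ]
now travel units [-0.014  0.004  0.279]
after turn travel units [-0.014  0.004  0.279]
```

```bash
python3 -m handwheel '[{"travel":[-0.014,0.004,0.06],"dr":[0,-0.009,0]},{"travel":[0,0,0.06],"dr":[0,0,0]},{"travel":[-0.005,0,0.06],"dr":[0,0,0]},{"travel":[0,0,0.06],"dr":[0,0,0]},{"travel":[0,0,0],"dr":[0,0,0]}]'; python3 go.py 0.538 0.300 0.0255 -5.2
```

```text
time_s: 23.52
eef_pos: [0.5371, 0.3003, 0.028]
eef_rot: [-0.0, 0.999, -0.046, 0.0]
wrist_force: [-1.2, -0.4, -2.1]
opening: 0.664
t 23.52 pos [0.5371 0.3003 0.028 ] yaw -5.24 zaxis [ 0.     0.001 -1.   ] F [-1.2 -0.4 -2.1] open 0.664
total turn z units -0.001 tilt fix [-0.001 -0.     0.   ]
now travel units [0.006 0.001 0.016]
after turn travel units [0.006 0.001 0.016]
```

```bash
python3 -m handwheel '[{"travel":[0,0,0.03],"dr":[0,0,0]},{"travel":[0,0,0.015],"dr":[0,0,0]},{"travel":[0,0,0.015],"dr":[0,0,0]}]'; python3 go.py 0.538 0.300 0.0255 -5.2
```

```text
time_s: 23.77
eef_pos: [0.5418, 0.3003, 0.0233]
eef_rot: [-0.0, 0.999, -0.045, 0.004]
wrist_force: [-1.1, -4.7, 12.7]
opening: 0.663
t 23.77 pos [0.5418 0.3003 0.0233] yaw -5.2 zaxis [ 0.008  0.    -1.   ] F [-1.1 -4.7 12.7] open 0.663
total turn z units 0.0 tilt fix [-0.002 -0.016 -0.   ]
now travel units [-0.025  0.004 -0.015]
after turn travel units [-0.025  0.004 -0.015]
```

```bash
python3 -m handwheel '[{"travel":[0,0,0],"dr":[0,0,0]},{"travel":[0,0,0],"dr":[0,0,0]},{"travel":[0,0,0],"dr":[0,0,0]},{"travel":[0,0,-0.04],"dr":[0,0,0]},{"travel":[0,0,-0.08],"dr":[0,0,0]},{"travel":[0,0,-0.2],"dr":[0,0,0]},{"travel":[0,0,-0.2],"dr":[0,0,0]},{"travel":[0,0,-0.2],"dr":[0,0,0]},{"travel":[0,0,-0.1],"dr":[0,0,0]},{"travel":[0,0,0],"dr":[0,0,0]}]' 0.46;  python3 go.py 0.382 0.2395 0.15 -5.2
```

```text
time_s: 24.6
eef_pos: [0.5403, 0.3004, 0.1555]
eef_rot: [-0.001, 0.999, -0.045, 0.004]
wrist_force: [0.5, 0.5, 0.4]
opening: 0.728
t 24.6 pos [0.5403 0.3004 0.1555] yaw -5.19 zaxis [ 0.009  0.001 -1.   ] F [0.5 0.5 0.4] open 0.728
total turn z units 0.0 tilt fix [-0.003 -0.016  0.   ]
now travel units [-1.015  0.5    0.037]
after turn travel units [-1.014  0.5    0.037]
```

```bash
python3 -m handwheel '[{"travel":[-0.2,0.1,0],"dr":[0,-0.016,0]},{"travel":[-0.2,0.1,0],"dr":[0,0,0]},{"travel":[-0.2,0.1,0],"dr":[0,0,0]},{"travel":[-0.2,0.1,0],"dr":[0,0,0]},{"travel":[-0.21,0.1,0],"dr":[0,0,0]},{"travel":[0,0,0],"dr":[0,0,0]},{"travel":[0,0,0],"dr":[0,0,0]}]' -1;  python3 go.py 0.382 0.2395 0.038 -5.2; python3 - <<'E'
from h import *
t=viewer.camera('top')[:,:,::-1]
cv2.imwrite('pics/t2.png',cv2.resize(t[190:330,60:250],None,fx=3.5,fy=3.5,interpolation=cv2.INTER_CUBIC))
E
```

```text
time_s: 25.18
eef_pos: [0.3739, 0.2366, 0.1514]
eef_rot: [-0.001, 0.999, -0.045, -0.001]
wrist_force: [0.2, -0.6, 0.8]
opening: 0.002
t 25.18 pos [0.3739 0.2366 0.1514] yaw -5.17 zaxis [-0.001  0.002 -1.   ] F [ 0.2 -0.6  0.8] open 0.002
total turn z units 0.001 tilt fix [-0.003  0.002 -0.   ]
now travel units [ 0.052 -0.024  0.756]
after turn travel units [ 0.052 -0.024  0.756]
```

View pics/t2.png

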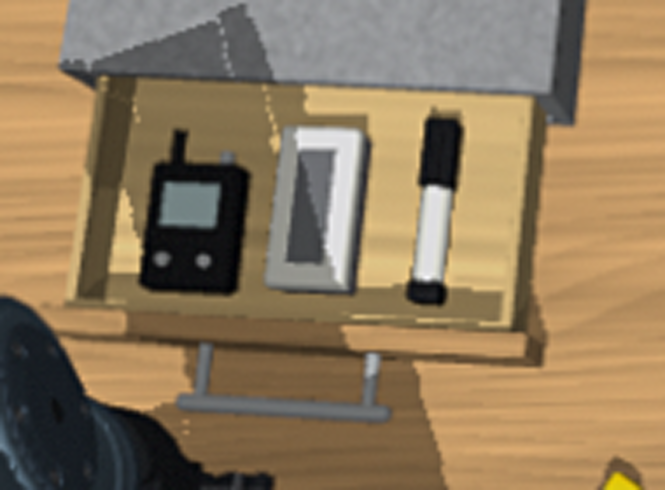

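All three lie flat and apart: pack (195,225), eraser (315,210), pen (435,205). The handle is now at (285,407), so the drawer has crept in by about 1 cm, which does no harm. Next I lower the shut fingers in front of the handle.

```bash
python3 -m handwheel '[{"travel":[0.03,-0.024,0.12],"dr":[0,0,0]},{"travel":[0,0,0.15],"dr":[0,0,0]},{"travel":[0,0,0.15],"dr":[0,0,0]},{"travel":[0,0,0.15],"dr":[0,0,0]},{"travel":[0,0,0.15],"dr":[0,0,0]},{"travel":[0,0,0.1],"dr":[0,0,0]},{"travel":[0,0,0],"dr":[0,0,0]},{"travel":[0,0,0],"dr":[0,0,0]}]';  python3 go.py 0.39 0.2385 0.035 -5.2
```

```text
time_s: 25.9
eef_pos: [0.3888, 0.2435, 0.0245]
eef_rot: [-0.002, 0.999, -0.045, 0.003]
wrist_force: [0.6, -0.5, 0.1]
opening: -0.003
t 25.9 pos [0.3888 0.2435 0.0245] yaw -5.2 zaxis [ 0.006  0.005 -1.   ] F [ 0.6 -0.5  0.1] open -0.003
total turn z units 0.0 tilt fix [-0.01  -0.011  0.   ]
now travel units [ 0.011  0.033 -0.07 ]
after turn travel units [ 0.011  0.033 -0.07 ]
```

```bash
python3 -m handwheel '[{"travel":[0.01,0.033,-0.07],"dr":[-0.01,-0.011,0]},{"travel":[0.04,0,0],"dr":[0,0,0]},{"travel":[0.04,0,0],"dr":[0,0,0]},{"travel":[0.05,0,0],"dr":[0,0,0]},{"travel":[0.05,0,0],"dr":[0,0,0]},{"travel":[0.05,0,0],"dr":[0,0,0]},{"travel":[0.05,0,0],"dr":[0,0,0]},{"travel":[0.05,0,0],"dr":[0,0,0]},{"travel":[0.05,0,0],"dr":[0,0,0]},{"travel":[0.05,0,0],"dr":[0,0,0]},{"travel":[0.05,0,0],"dr":[0,0,0]}]';  python3 go.py 0.558 0.223 0.035 -5.2
```

```text
time_s: 26.82
eef_pos: [0.471, 0.2326, 0.0373]
eef_rot: [-0.001, 0.999, -0.045, 0.001]
wrist_force: [-1.3, -1.0, 1.3]
opening: 0.0
t 26.82 pos [0.471  0.2326 0.0373] yaw -5.18 zaxis [ 0.002  0.001 -1.   ] F [-1.3 -1.   1.3] open 0.0
total turn z units 0.001 tilt fix [-0.002 -0.004  0.   ]
now travel units [0.583 0.012 0.015]
after turn travel units [0.583 0.011 0.015]
```

Pushing at about 1.3 N, as expected for the slide's friction.

```bash
python3 -m handwheel '[{"travel":[0.05,0,0.004],"dr":[0,0,0]},{"travel":[0.05,0,0.003],"dr":[0,0,0]},{"travel":[0.05,0,0],"dr":[0,0,0]},{"travel":[0.05,0,0],"dr":[0,0,0]},{"travel":[0.05,0,0],"dr":[0,0,0]},{"travel":[0.05,0,0],"dr":[0,0,0]},{"travel":[0.05,0,0],"dr":[0,0,0]},{"travel":[0.03,0,0],"dr":[0,0,0]},{"travel":[0.03,0,0],"dr":[0,0,0]},{"travel":[0.02,0,0],"dr":[0,0,0]},{"travel":[0.02,0,0],"dr":[0,0,0]}]';  python3 go.py 0.558 0.223 0.035 -5.2
```

```text
time_s: 27.73
eef_pos: [0.5473, 0.2257, 0.0363]
eef_rot: [-0.001, 0.999, -0.046, 0.002]
wrist_force: [-0.9, 0.3, -0.1]
opening: 0.003
t 27.73 pos [0.5473 0.2257 0.0363] yaw -5.22 zaxis [ 0.003  0.002 -1.   ] F [-0.9  0.3 -0.1] open 0.003
total turn z units -0.001 tilt fix [-0.003 -0.006  0.   ]
now travel units [0.073 0.012 0.009]
after turn travel units [0.073 0.012 0.009]
```

```bash
python3 -m handwheel '[{"travel":[0.02,0,0],"dr":[0,0,0]},{"travel":[0.02,0,0],"dr":[0,0,0]},{"travel":[0.02,0,0],"dr":[0,0,0]},{"travel":[0.02,0,0],"dr":[0,0,0]}]';  python3 go.py 0.558 0.223 0.035 -5.2
```

```text
time_s: 28.07
eef_pos: [0.5541, 0.2252, 0.0355]
eef_rot: [-0.0, 0.999, -0.045, -0.005]
wrist_force: [-14.3, 0.7, 10.6]
opening: -0.005
t 28.07 pos [0.5541 0.2252 0.0355] yaw -5.18 zaxis [-0.01   0.001 -1.   ] F [-14.3   0.7  10.6] open -0.005
total turn z units 0.001 tilt fix [-0.    0.02  0.  ]
now travel units [0.028 0.012 0.004]
after turn travel units [0.028 0.012 0.004]
```

```bash
python3 -m handwheel '[{"travel":[0.02,0,0],"dr":[0,0,0]},{"travel":[0.015,0,0],"dr":[0,0,0]}]'; python3 -m handwheel '[{"travel":[-0.03,0,0],"dr":[0,0,0]},{"travel":[-0.1,0,0],"dr":[0,0,0]},{"travel":[-0.2,0,0],"dr":[0,0,0]},{"travel":[-0.2,0,0],"dr":[0,0,0]},{"travel":[-0.2,0,-0.1],"dr":[0,0,0]},{"travel":[0,0,-0.2],"dr":[0,0,0]},{"travel":[0,0,-0.2],"dr":[0,0,0]},{"travel":[-0.2,0.1,-0.2],"dr":[0,0,0]},{"travel":[0,0.25,0],"dr":[0,0,0]},{"travel":[0,0.25,0],"dr":[0,0,0]},{"travel":[0,0.25,0],"dr":[0,0,0]},{"travel":[0,0.25,0],"dr":[0,0,0]},{"travel":[0,0.25,0],"dr":[0,0,0]},{"travel":[0,0.25,0],"dr":[0,0,0]},{"travel":[0,0,0],"dr":[0,0,0]},{"travel":[0,0,0],"dr":[0,0,0]}]'; python3 - <<'E'
from h import *
t=viewer.camera('top')[:,:,::-1]; s=viewer.camera('side')[:,:,::-1]
a=cv2.resize(t[90:330,60:420],(400,267)); b=cv2.resize(t[190:290,70:235],(400,242),interpolation=cv2.INTER_CUBIC)
c=cv2.resize(s[220:470,40:340],(400,333))
cv2.imwrite('pics/end.png',np.hstack([np.vstack([a,b]),np.vstack([c,np.zeros((176,400,3),np.uint8)])]))
E
```

```text
time_s: 28.23
eef_pos: [0.5537, 0.2253, 0.0349]
eef_rot: [0.0, 0.999, -0.045, -0.012]
wrist_force: [-7.4, -0.6, 6.6]
opening: 0.002
time_s: 29.57
eef_pos: [0.395, -0.0102, 0.1463]
eef_rot: [0.003, 0.999, -0.042, -0.001]
wrist_force: [0.6, 0.2, -0.4]
opening: 0.0
```

View pics/end.png

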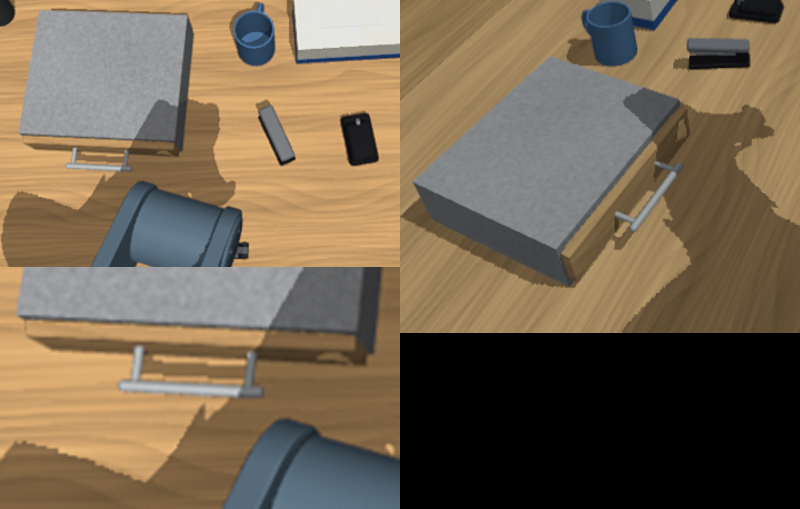

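```bash
python3 - <<'E'
from h import *
c=viewer.get_calibration('top')
h=unproj(c,[(70+122/2.424,190+119/2.42),(70+262/2.424,190+125/2.42)],.05).mean(0)
print(h, 'ahead of roof edge', (np.array([.6191,.217])-h[:2])@[.9959,-.0906])
E
```

```text
[0.56796954 0.22209421 0.05      ] ahead of roof edge 0.051382357475778254
```

```bash
python3 - <<'E'
from h import *
ex=np.array([.9959,-.0906,0]);ey=np.array([.0906,.9959,0]);O=np.array([.6191,.217,0])
out=[]
for n,(x0,y0,w,h),k in(('top',(75,200,155,60),5),('side',(150,300,155,60+45),2.5)):
    c=viewer.get_calibration(n); im=viewer.camera(n)[:,:,::-1]
    k2=5 if n=='top' else 5*155/155*0.5*2
    a=cv2.resize(np.ascontiguousarray(im[y0:y0+h,x0:x0+w]),None,fx=5,fy=5 if n=='top' else 2.6,interpolation=cv2.INTER_CUBIC)
    fy=5 if n=='top' else 2.6
    def line(d,z,hw,col):
        for y in np.linspace(-hw,hw,25):
            p=proj(c,O-ex*d+ey*y+[0,0,z])[0]; p=(p-[x0,y0]+.5)*[5,fy]
            cv2.circle(a,tuple(int(v) for v in p),1,col,-1)
    line(0,.085,.15,(255,0,0)); line(.009,.073,.15,(0,0,255)); line(.044,.047,.06,(0,255,0)); line(.051,.047,.06,(255,0,255))
    out.append(a)
cv2.imwrite('pics/chk.png',np.vstack(out)); print(np.vstack(out).shape)
E
```

```text
(573, 775, 3)
```

View pics/chk.png

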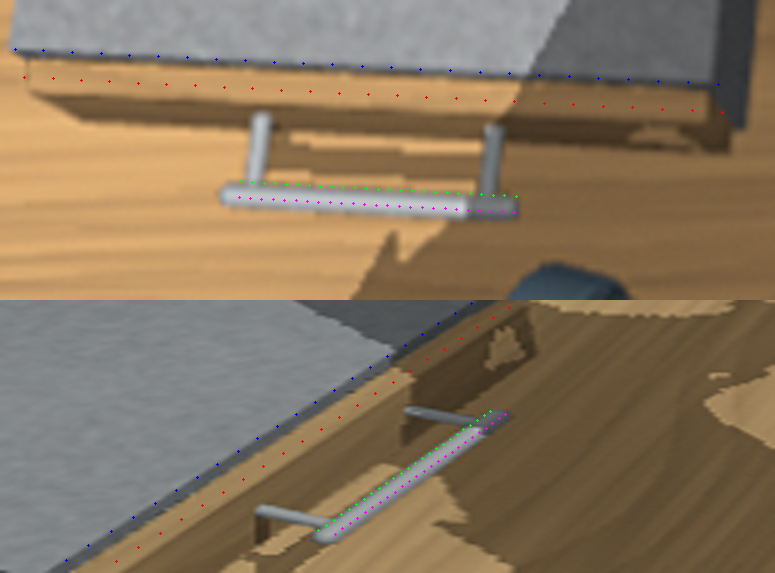

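The overlays put the handle about 7 mm short of the shut position I expect from the description, though the drawer resisted 14 N. I'll push again, more firmly, and see whether it moves.

```bash
python3 go.py 0.50 0.2285 0.14 -5.2
```

```text
t 29.77 pos [ 0.395  -0.0075  0.1459] yaw -4.48 zaxis [-0.004 -0.005 -1.   ] F [ 0.6  0.2 -0.6] open -0.0
total turn z units 0.024 tilt fix [ 0.011  0.006 -0.   ]
now travel units [ 0.575 -1.623  0.04 ]
after turn travel units [ 0.555 -1.63   0.04 ]
```

```bash
python3 -m handwheel '[{"travel":[0.079,-0.233,0],"dr":[0,0,0.02]},{"travel":[0.079,-0.233,0],"dr":[0,0,0]},{"travel":[0.079,-0.233,0],"dr":[0,0,0]},{"travel":[0.079,-0.233,0],"dr":[0,0,0]},{"travel":[0.079,-0.233,0],"dr":[0,0,0]},{"travel":[0.079,-0.233,0],"dr":[0,0,0]},{"travel":[0.079,-0.233,0],"dr":[0,0,0]},{"travel":[0,0,0],"dr":[0,0,0]},{"travel":[0,0,0.1],"dr":[0,0,0]},{"travel":[0,0,0.15],"dr":[0,0,0]},{"travel":[0,0,0.15],"dr":[0,0,0]},{"travel":[0,0,0.1],"dr":[0,0,0]},{"travel":[0,0,0],"dr":[0,0,0]},{"travel":[0,0,0],"dr":[0,0,0]}]'; python3 go.py 0.525 0.2265 0.037 -5.2
```

```text
time_s: 30.93
eef_pos: [0.4937, 0.2666, 0.0626]
eef_rot: [0.002, 1.0, -0.026, -0.002]
wrist_force: [0.3, -0.9, 0.1]
opening: -0.003
t 30.93 pos [0.4937 0.2666 0.0626] yaw -2.93 zaxis [-0.004 -0.005 -1.   ] F [ 0.3 -0.9  0.1] open -0.003
total turn z units 0.076 tilt fix [ 0.01   0.006 -0.   ]
now travel units [0.222 0.256 0.171]
after turn travel units [0.232 0.247 0.171]
```

```bash
python3 -m handwheel '[{"travel":[0.05,0.2,0.08],"dr":[0.01,0.006,0.076]},{"travel":[0.05,0.05,0.08],"dr":[0,0,0]},{"travel":[0.05,0,0.01],"dr":[0,0,0]},{"travel":[0.05,0,0],"dr":[0,0,0]},{"travel":[0,0,0],"dr":[0,0,0]}]'; python3 go.py 0.556 0.2245 0.04 -5.2
```

```text
time_s: 31.35
eef_pos: [0.5238, 0.2307, 0.0406]
eef_rot: [-0.001, 0.999, -0.042, 0.002]
wrist_force: [0.4, 0.0, 0.2]
opening: 0.001
t 31.35 pos [0.5238 0.2307 0.0406] yaw -4.84 zaxis [ 0.005  0.002 -1.   ] F [0.4 0.  0.2] open 0.001
total turn z units 0.012 tilt fix [-0.005 -0.009 -0.   ]
now travel units [0.217 0.023 0.004]
after turn travel units [0.218 0.022 0.004]
```

```bash
python3 -m handwheel '[{"travel":[0.06,0.02,0.01],"dr":[0,-0.009,0.012]},{"travel":[0.05,0,0],"dr":[0,0,0]},{"travel":[0.03,0,0],"dr":[0,0,0]},{"travel":[0.03,0,0],"dr":[0,0,0]},{"travel":[0.02,0,0],"dr":[0,0,0]}]'; python3 go.py 0.556 0.2245 0.04 -5.2|head -1;  python3 -m handwheel '[{"travel":[0.03,0,0],"dr":[0,0.01,0]},{"travel":[0.04,0,0],"dr":[0,0.01,0]}]';  python3 -m handwheel '[{"travel":[0.05,0,0],"dr":[0,0,0]}]'; python3 -m handwheel '[{"travel":[0.06,0,0],"dr":[0,0,0]}]'
```

```text
time_s: 31.77
eef_pos: [0.5544, 0.2272, 0.0417]
eef_rot: [-0.002, 0.999, -0.045, -0.001]
wrist_force: [-17.3, 0.3, 13.0]
opening: -0.002
t 31.77 pos [0.5544 0.2272 0.0417] yaw -5.12 zaxis [-0.002  0.004 -1.   ] F [-17.3   0.3  13. ] open -0.002
time_s: 31.93
eef_pos: [0.5545, 0.2273, 0.0406]
eef_rot: [-0.001, 0.999, -0.044, -0.008]
wrist_force: [-24.6, 1.2, 19.8]
opening: -0.004
time_s: 32.02
eef_pos: [0.5544, 0.2275, 0.0396]
eef_rot: [0.0, 0.999, -0.044, -0.016]
wrist_force: [-30.0, 0.2, 24.5]
opening: -0.001
time_s: 32.1
eef_pos: [0.5543, 0.2278, 0.0385]
eef_rot: [0.001, 0.999, -0.043, -0.027]
wrist_force: [-33.5, 2.4, 28.1]
opening: 0.0
```

The same hard stop at x = 0.554 even at 33 N. I'll back off and look closely at the joint between the front and the body.

```bash
python3 -m handwheel '[{"travel":[-0.05,0,0],"dr":[0,0,0]},{"travel":[-0.1,0,0],"dr":[0,0,0]},{"travel":[-0.2,0,0],"dr":[0,0,0]},{"travel":[-0.2,0,0],"dr":[0,0,0]},{"travel":[-0.2,0,-0.1],"dr":[0,0,0]},{"travel":[0,0,-0.2],"dr":[0,0,0]},{"travel":[0,0,-0.2],"dr":[0,0,0]},{"travel":[-0.2,0.1,-0.2],"dr":[0,0,0]},{"travel":[0,0.25,0],"dr":[0,0,0]},{"travel":[0,0.25,0],"dr":[0,0,0]},{"travel":[0,0.25,0],"dr":[0,0,0]},{"travel":[0,0.25,0],"dr":[0,0,0]},{"travel":[0,0.25,0],"dr":[0,0,0]},{"travel":[0,0.25,0],"dr":[0,0,0]},{"travel":[0,0.25,0],"dr":[0,0,0]},{"travel":[0,0,0],"dr":[0,0,0]}]'; python3 - <<'E'
from h import *
s=viewer.camera('side')[:,:,::-1]; t=viewer.camera('top')[:,:,::-1]
a=cv2.resize(s[385:445,140:220],(800,600)[:1]+(300,) if 0 else (400,300),interpolation=cv2.INTER_CUBIC)
b=cv2.resize(s[285:345,200:280],(400,300),interpolation=cv2.INTER_CUBIC)
c=cv2.resize(t[195:235,70:150],(400,200),interpolation=cv2.INTER_CUBIC)
d=cv2.resize(t[200:240,170:250],(400,200),interpolation=cv2.INTER_CUBIC)
cv2.imwrite('pics/fin.png',np.vstack([np.hstack([a,b]),np.hstack([c,d])]))
E
```

```text
time_s: 33.43
eef_pos: [0.3919, -0.0433, 0.1579]
eef_rot: [0.004, 0.999, -0.036, -0.026]
wrist_force: [0.5, 0.1, 0.0]
opening: -0.003
```

View pics/fin.png

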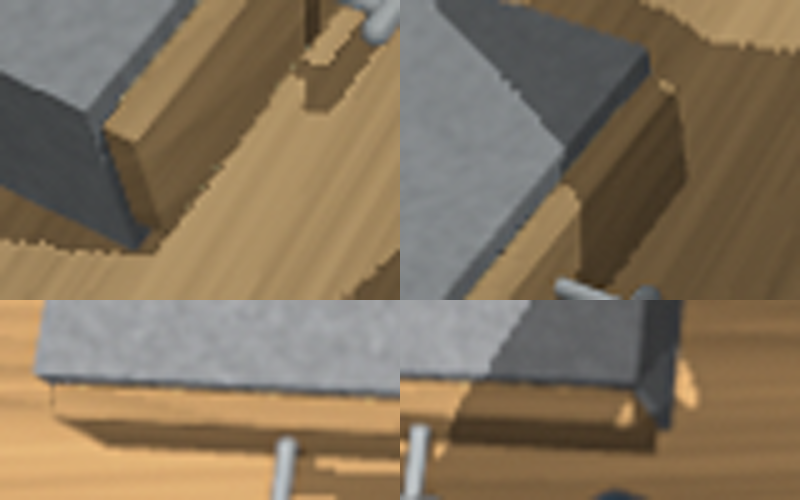

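The full-width front sits flush against the body at both ends, with no gap (crop joints near (105,130) and (640,80)). The drawer is shut.

```bash
python3 -c "
from bench import ctrl
print(ctrl.hand_in(), ctrl.get_obs()['time_s'])"
```

```text
the job is handed in; nothing more can be done
the job is handed in; nothing more can be done
```

The pen, eraser and belt pack are in the drawer, the drawer is shut, and I handed the job in at about 33.5 s. I set each one down gently and let go only at floor height. The eraser and pack showed contact forces of 19 N and 13 N; the pen was released on measured height alone. I then pushed the drawer shut slowly by its handle.

- **Items:** the top view just before closing showed all three lying flat and apart on the drawer floor.
- **Mouse and stapler:** the view after closing showed both still on the desk, and the arm never went near them. I judged this by eye and did not measure their positions.
- **Drawer shut:** one check disagreed. By the description's "opening − 6 mm" roof figure, the handle measured about 7 mm short of fully shut. But a second push up to 33 N met the same hard stop, and close views showed the front flush against the body at both ends, so I took it as fully shut.
- **Drawer creep:** the drawer also crept in by roughly 1 cm while I was placing things, before the push.

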